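# Hang the die carrier level on the cooling peg

## Task

Hang the orange die carrier on the peg of the green-footed cooling stand, choosing the one of its three holes by which it hangs level with its heavy brass block. Let go of it so that it hangs still and level from the middle stretch of the peg, and leave the grey carrier and the white reel where they are.

Things in the scene. Friction and masses are not known exactly. Their poses are not given: they have to be found in the camera images.
- carrier: Orange board on edge, 8 x 170 x 115 mm (x, y, z), uniform, about 35 % of the 0.35-0.75 kg; the rest is a brass block 36 x 46 x 26 mm round its lower edge, centre y +62, z 13 mm. Stands by itself; faces alike. Origin: middle of the bottom edge. Three 28 mm holes right through along x, centres z 80, y -40, 0, +40. Above each: 21 mm of solid board, to pinch from above across the thickness.
- peg_mid (a point): Middle of the stand's peg, on its axis, 175 mm above the bench. Level plain round bar with a black rubber sleeve, 10 mm thick, no head. Free tip 45 mm away along this point's -x (roughly towards the robot); 45 mm along +x is the near face of its fixed post (20 mm thick). Nothing on the stand rises above 180 mm; foot: fixed green plate 130 x 130 x 12 mm centred under the post.
- grey_carrier: Bystander: carrier of the same shape and sizes with a grey board, standing on the bench, brass block at its -y end (y -62 mm). Origin: middle of the board's bottom edge, z up. Must stay where it is.
- reel: Bystander: empty white plastic reel lying flat on the bench, 90 mm in diameter, 34 mm high. Origin: centre of its underside. Must stay where it is.
Not all that is in view belongs to the job. Several things look just like the carrier: the one meant starts farthest to the robot's left.

How it is judged:
At the end, for the whole second after the job is handed in: The orange carrier hangs on the peg by the hole on the brass block's side, within 35 mm of the peg's middle, clear of the bench, its long edges within 10 degrees of level, at rest and let go (y of peg_mid in the frame of carrier between 0.026 and 0.054 m and z of peg_mid in the frame of carrier between 0.072 and 0.098 m and x of peg_mid in the frame of carrier between -0.035 and 0.035 m and height (world z) of carrier above 0.06 m and angle between carrier's own z axis and vertical below 0.175 rad and linear speed of carrier below 0.05 m/s and angular speed of carrier below 0.5 rad/s); the robot touches nothing.
It fails at once if the grey carrier was shifted by more than 15 mm (distance of grey_carrier from where it was at the start of the episode above 0.015 m).
It fails at once if the white reel was shifted by more than 15 mm (distance of reel from where it was at the start of the episode above 0.015 m).
It also fails if it takes over 45 s, if anything falls off the work surface, if the arm or the gripper's body presses on something with over 40 N, if the wrist force passes 120 N, or if a joint passes its speed limit or range.

## Robot

A 6-joint arm with a two-finger parallel gripper is mounted at the origin on the work surface. World frame = base frame: x ahead of the robot, y to its left, z up, the work surface at z = 0. Lengths are in m, angles in rad, forces in N, time in s.
With the tool pointing down it reaches from about 0.3 to 0.95 m from the base axis. Payload 3.1 kg.
Tool frame: the origin (TCP) lies at the very end of the fingers, on their centre line; the grasp point (between the pads) lies 19 mm behind it (bot.grasp_offset is the distance from the TCP to the grasp point, in m); z points along the fingers, y is the direction in which the jaws open and shut (so a half turn about z gives the same grasp; the last joint's range is limited). The gripper opens to 85 mm and grips with 20 to 120 N. Pads are 22 mm wide; open, the fingers measure 114 mm over their backs; the gripper's body (76 mm by 85 mm) begins 54 mm behind the grasp point. The pads swing forward as they close: fully open they stand 13 mm farther back than shut.
Start: joints at [-1.172, 0.308, 1.634, -0, 1.2, -0.07], TCP at [0.282, -0.558, 0.231] pointing down, gripper open.
Joint ranges: [-3.06, 3.06], [-0.79, 1.96], [0.05, 2.63], [-1.19, 4.34], [0.05, 2.64], [-2.94, 2.94]. Speed limits (rad/s): [2.79, 2.79, 3.14, 3.14, 3.14, 3.14].

## Interface

Orientations are given as a unit quaternion [x, y, z, w].
In Python, from rig import bot, jaws, solver, get_image, spotter gives the robot as it stands. The module is installed in compiled form; this text tells all that it offers. Calls block until the motion is done:
- bot.move_to(position, orientation): joint-space move of the TCP to a pose.
- bot.servo_line(position, rotation=None, rate=0.15): straight line of the TCP; rotation=None keeps the orientation; rate is the mean speed in m/s.
- bot.movej(angles): joint-space move.
- jaws.set_gripper(opening): finger opening in m; the grip force is fixed at half the most; returns when the fingers have stopped.
- bot.hold(seconds).
- solver.inverse_kinematics(position, orientation): joint angles nearest the present ones, or None.
- get_image(name): name is "scene" or "top" or "wrist"; returns a dict with "image" (420x560x3 uint8, red, green, blue), "fov_y" (degrees; the focal length in pixels is half the picture's height over the tangent of half this angle, whatever the lens; pixels are square), "cx", "cy" (the principal point, pixels), "R" (3x3) and "t" (3): a world point X has camera coordinates R X + t; the wrist camera has in their place "T_tool_cam" (4x4, takes a point from camera to tool coordinates, whose origin is the TCP and whose axes are the flange's). Camera axes: x right, y down, z forward; pixel columns grow to the right and rows downward; lengths in m; the calibration is good to about 2 mm. A picture is of the moment at which its call begins: read the wrist's pose just before it. There is no depth.
A pose or a line that the arm cannot do raises bot.PlanningError and nothing moves.
- bot.job_done(): hands the job in, once; it reports no verdict.
Trained networks look in a picture, given as the dict that the camera call returned (one of the last four; its "shot" number tells which), for a name from the list of things; names that differ only in an ending like _2 or _b are one class to them, and where a whole thing is asked for, a point or a joint stands for the part that bears it (a point fixed in the world has none). Each returns a list of dicts, best first, with "p" (0 to 1); they miss things now and then, are a little off and sometimes report something else, mostly with a low value. They report only what shows in the picture. A call takes as long as a camera call. They do not tell look-alikes from the thing itself.
- spotter.spot_in(query, picture): "centre" ([x, y, z] in m, in the coordinates of the camera as it stood for that picture, good to about 4 mm: the middle of the surface that is visible of it).
Readings, each from a call of its own:
- bot.get_t(): time.
- bot.get_q(): joint angles.
- bot.get_joint_vel(): joint speeds.
- bot.get_effort(): joint torques, N m.
- bot.get_tcp_pos(): TCP position.
- bot.get_tcp_rot(): TCP orientation.
- bot.get_ft_force(): force on the tool from outside, world axes, zero at the start.
- bot.get_ft_torque(): the same for the moment, N m.
- bot.get_width(): finger opening in m.
Only numpy, scipy, OpenCV 4.12 (cv2) and the standard library are available. Lean on these libraries where they do the work, as an engineer would, in place of code of your own. Each camera call takes 0.05 s, during which the arm holds its last target.

## Working session

There is one attempt and no reset: what is moved stays moved. The work goes in short steps, each a Python script; the robot and the scene stay as the last script left them, time stands still between calls to the robot, and variables do not carry over. Pictures are saved under pics/ and viewed, and the job is handed in when it is done.

```bash
mkdir -p pics
python3 - <<'E'
from rig import bot,get_image,spotter
import cv2,numpy as np
for n in ["scene","top"]:
    p=get_image(n); cv2.imwrite(f"pics/{n}0.png",p["image"][:,:,::-1])
    print(n,p["fov_y"],p["cx"],p["cy"],np.round(p["R"],3).tolist(),np.round(p["t"],3))
    for q in ["carrier","peg_mid","grey_carrier","reel"]:
        for d in spotter.spot_in(q,p):
            c=np.array(d["centre"]); print(q,round(d["p"],2),np.round(np.array(p["R"]).T@(c-np.array(p["t"])),3))
print(bot.get_t(),bot.get_tcp_rot())
E
```

```text
scene 42.258569828452146 277.7455451546313 213.8629575099474 [[-0.806, 0.592, 0.001], [0.492, 0.669, -0.557], [-0.33, -0.448, -0.831]] [ 0.383 -0.165  1.493]
carrier 0.88 [0.531 0.09  0.066]
carrier 0.68 [ 0.223 -0.345  0.062]
peg_mid 0.79 [ 0.638 -0.263  0.014]
grey_carrier 0.93 [0.493 0.348 0.067]
reel 0.66 [0.687 0.189 0.034]
top 53.810103258371264 280.5447696511468 210.51775950543697 [[-0.021, -1.0, -0.016], [-0.997, 0.022, -0.079], [0.079, 0.014, -0.997]] [0.026 0.468 1.056]
carrier 0.76 [ 0.226 -0.353  0.071]
carrier 0.68 [0.526 0.092 0.066]
peg_mid 0.81 [ 0.633 -0.262  0.012]
grey_carrier 0.96 [0.497 0.333 0.064]
reel 0.94 [0.684 0.184 0.031]
0.5 [ 9.72656877e-01  2.32246848e-01 -1.48593465e-05 -2.88337764e-05]
```

View pics/scene0.png

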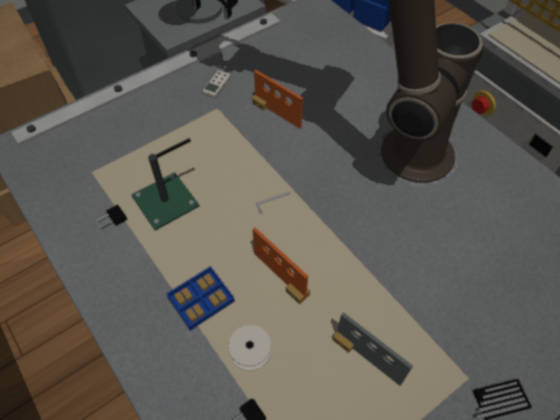

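View pics/top0.png

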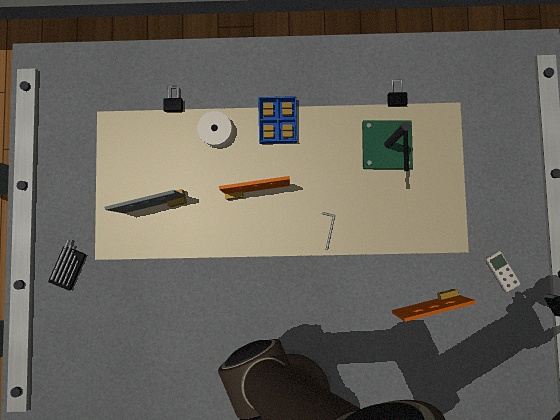

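```bash
cat > h.py <<'E'
from rig import bot,jaws,solver,get_image,spotter
import cv2,numpy as np
from scipy.spatial.transform import Rotation as Ro
def quat(yaw,s=1):  # tool down, tool y along +-(cos yaw, sin yaw)
    y=s*np.array([np.cos(yaw),np.sin(yaw),0]); z=np.array([0,0,-1.]); x=np.cross(y,z)
    return Ro.from_matrix(np.c_[x,y,z]).as_quat()
def wrist(name):
    T=np.eye(4);T[:3,:3]=Ro.from_quat(bot.get_tcp_rot()).as_matrix();T[:3,3]=bot.get_tcp_pos()
    p=get_image("wrist"); W=T@np.array(p["T_tool_cam"])
    cv2.imwrite(f"pics/{name}.png",p["image"][:,:,::-1])
    f=210/np.tan(np.radians(p["fov_y"])/2)
    np.savez(f"pics/{name}.npz",W=W,f=f,c=[p["cx"],p["cy"]])
    return p,W
def ray(name,u,v):
    d=np.load(f"pics/{name}.npz");W=d["W"]
    r=W[:3,:3]@np.array([(u-d["c"][0])/d["f"],(v-d["c"][1])/d["f"],1]); return W[:3,3],r
def onz(name,u,v,z):
    o,r=ray(name,u,v); return o+r*(z-o[2])/r[2]
def proj(name,X):
    d=np.load(f"pics/{name}.npz");W=d["W"];c=W[:3,:3].T@(np.array(X)-W[:3,3])
    return c[:2]/c[2]*d["f"]+d["c"]
E
python3 - <<'E'
from h import *
for s in (1,-1):
    for P in ([.53,.09,.35],[.53,.13,.1],[.6,-.26,.3]):
        print(s,P,np.round(solver.inverse_kinematics(P,quat(.1,s)),2))
p=get_image("wrist");print(p["T_tool_cam"],p["fov_y"])
im=get_image("top")["image"]
cv2.imwrite("pics/topz.png",cv2.resize(np.vstack([im[100:220,340:440],]),None,fx=5,fy=5,interpolation=cv2.INTER_CUBIC)[:,:,::-1])
E
```

```text
1 [0.53, 0.09, 0.35] [ 0.09  0.05  1.7  -0.    1.39 -0.01]
1 [0.53, 0.13, 0.1] [ 0.16  0.32  1.91 -0.    0.9   0.06]
1 [0.6, -0.26, 0.3] [-0.48  0.31  1.49 -0.    1.34 -0.58]Traceback (most recent call last):
  File "<stdin>", line 4, in <module>
    return _wrapfunc(a, 'round', decimals=decimals, out=out)
    return _wrapit(obj, method, *args, **kwds)
    result = getattr(arr, method)(*args, **kwds)
TypeError: unsupported operand type(s) for *: 'NoneType' and 'float'
```

Run:
```python
from h import *
bot.move_to([.50,-.27,.42],quat(0))
p,W=wrist("w1"); print(np.round(W,3).tolist(),p["fov_y"])
for q in ["peg_mid","carrier"]:
    for d in spotter.spot_in(q,p): print(q,d["p"],W[:3]@np.r_[d["centre"],1])
bot.move_to([.50,.11,.38],quat(.1))
p,W=wrist("w2")
for q in ["carrier","reel","grey_carrier"]:
    for d in spotter.spot_in(q,p): print(q,d["p"],W[:3]@np.r_[d["centre"],1])
print(bot.get_t())
```

```text
[[1.0, -0.001, -0.003, 0.5], [-0.002, -0.951, -0.31, -0.192], [-0.002, 0.31, -0.951, 0.561], [0.0, 0.0, 0.0, 1.0]] 61.49584712724111
peg_mid 0.82 [ 0.63546808 -0.26541631  0.00975725]
carrier 0.96 [ 0.22555535 -0.34567691  0.06842452]
carrier 0.75 [0.52384877 0.11311257 0.09609757]
reel 0.62 [0.67927392 0.18645003 0.02796175]
grey_carrier 0.81 [0.507525   0.27283102 0.02500853]
3.7833
```

View pics/w1.png

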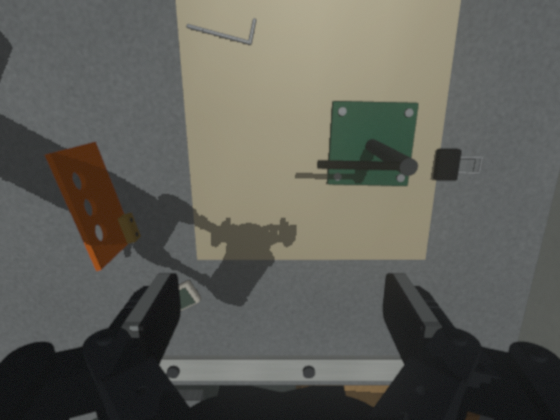

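View pics/w2.png

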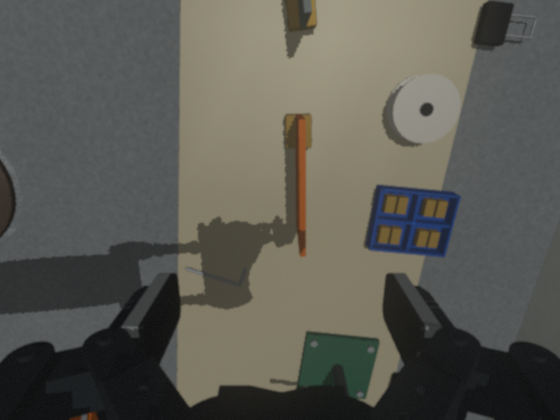

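Run:
```python
from h import *
a=cv2.imread("pics/w1.png")[130:200,300:440];b=cv2.imread("pics/w2.png")[100:270,260:345]
cv2.imwrite("pics/z1.png",cv2.resize(a,None,fx=5,fy=5,interpolation=cv2.INTER_CUBIC))
cv2.imwrite("pics/z2.png",cv2.resize(b,None,fx=3.5,fy=3.5,interpolation=cv2.INTER_CUBIC))
```

```text
(no output)
```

View pics/z1.png

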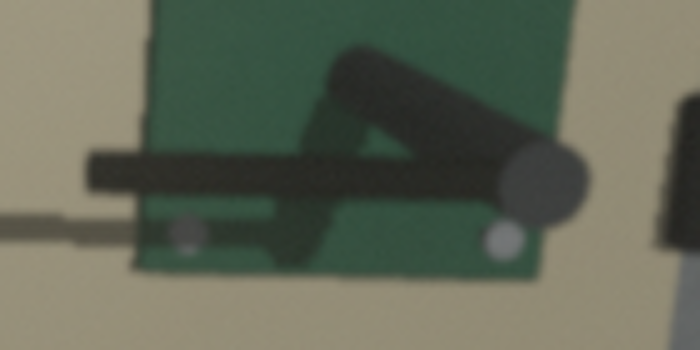

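View pics/z2.png

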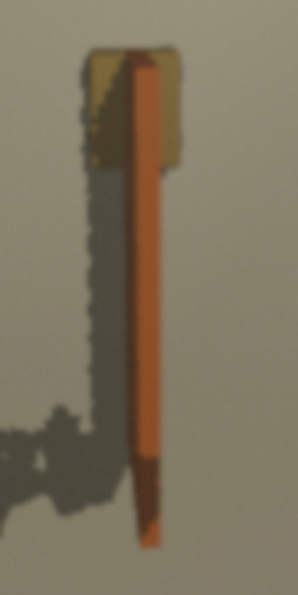

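Run:
```python
from h import *
A=onz("w2",260+146.5/3.5,100+67/3.5,.115);B=onz("w2",260+149/3.5,100+547/3.5,.115)
d=A-B;print(A,B,np.linalg.norm(d),"yaw",np.arctan2(-d[0],d[1]),"mid",(A+B)/2)
A=onz("w1",300+88/5,130+172/5,.175);B=onz("w1",300+500/5,130+179/5,.177);C=onz("w1",300+545/5,130+185/5,.18)
d=B-A;print(A,B,C,np.linalg.norm(d),np.linalg.norm(C-A),np.arctan2(d[1],d[0]))
```

```text
[0.5185101  0.16055851 0.115     ] [ 0.5392103  -0.00792364  0.115     ] 0.16974902525735794 yaw 0.1222501906916435 mid [0.5288602  0.07631743 0.115     ]
[ 0.53907515 -0.2683749   0.175     ] [ 0.62966347 -0.26965772  0.177     ] [ 0.63862436 -0.27039416  0.18      ] 0.09061947945448826 0.09969515210171707 -0.014159967107302098
```

Run:
```python
from h import *
q=quat(.122)
bot.move_to([.524,.116,.2],q)
bot.servo_line([.524,.116,.096],rate=.1)
jaws.set_gripper(0.0); print(bot.get_width(),bot.get_tcp_pos())
f0=bot.get_ft_force()
bot.servo_line([.524,.116,.126],rate=.08); bot.hold(.2)
print(bot.get_width(),np.array(bot.get_ft_force())-f0,bot.get_ft_torque())
p=get_image("scene");cv2.imwrite("pics/s1.png",cv2.resize(p["image"][180:340,200:420],None,fx=3.5,fy=3.5)[:,:,::-1])
print(bot.get_t())
```

```text
0.006199203880397547 [0.52444535 0.1160474  0.09625593]
0.006654154796465491 [-1.07649327  0.286969   -5.8810517 ] [-0.01614092  0.00151918 -0.01891289]
7.2
```

View pics/s1.png

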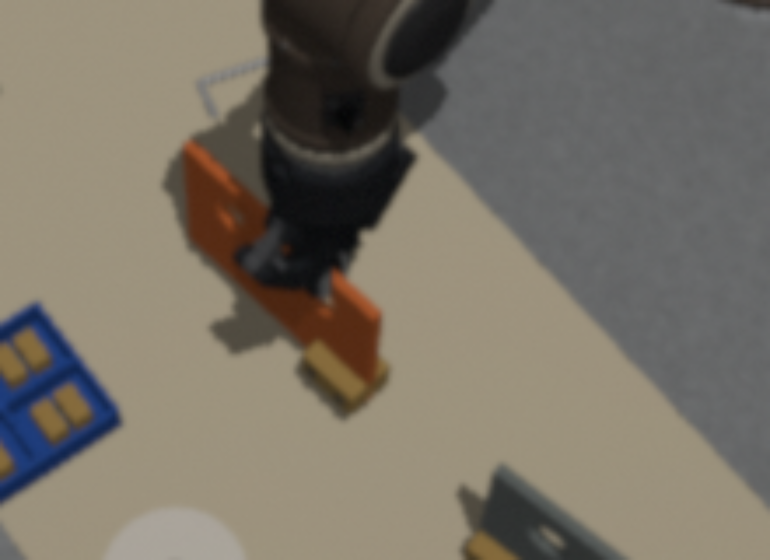

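Run:
```python
from h import *
bot.servo_line([.524,.116,.31],rate=.2)
q=quat(-.016)
bot.move_to([.455,-.267,.31],q)
bot.servo_line([.470,-.2672,.191],rate=.15); bot.hold(.2)
print(bot.get_width(),bot.get_tcp_pos(),bot.get_ft_force(),bot.get_ft_torque())
for n in ("scene","top"):
    p=get_image(n); cv2.imwrite(f"pics/{n}2.png",p["image"][:,:,::-1])
    np.savez(f"pics/{n}2.npz",R=p["R"],t=p["t"],f=210/np.tan(np.radians(p["fov_y"])/2),c=[p["cx"],p["cy"]])
wrist("w3")
print(bot.get_t())
a=cv2.imread("pics/scene2.png")[90:250,110:330];cv2.imwrite("pics/s2.png",cv2.resize(a,None,fx=3.5,fy=3.5))
a=cv2.imread("pics/top2.png")[100:240,320:480];cv2.imwrite("pics/t2.png",cv2.resize(a,None,fx=4,fy=4))
```

```text
0.006397093675363213 [ 0.47069675 -0.26774968  0.19235925] [-0.40067329 -0.72389632 -4.53395249] [0.00966127 0.00272073 0.00806029]
11.0167
```

View pics/s2.png

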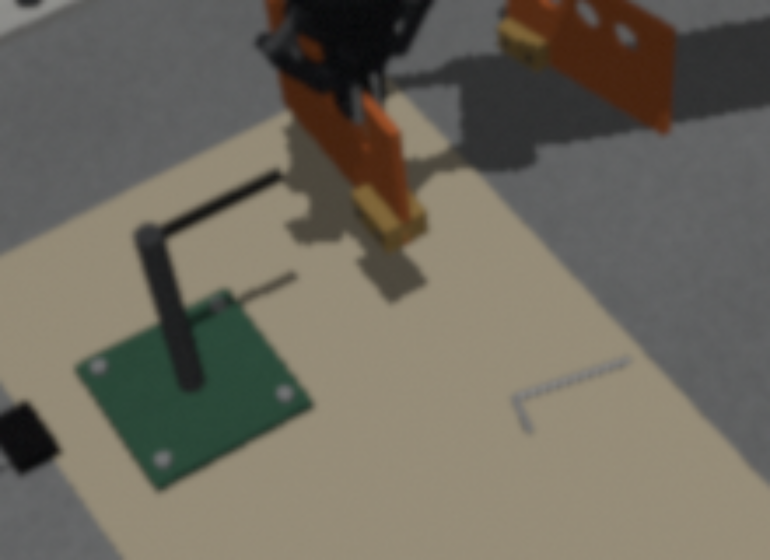

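View pics/t2.png

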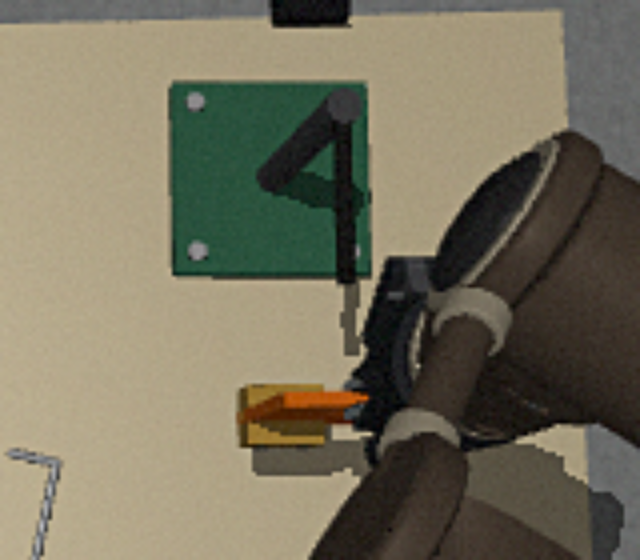

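View pics/w3.png

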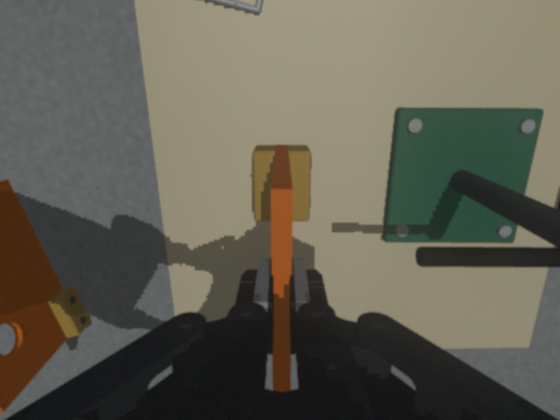

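Run:
```python
from h import *
x,y,z=.4707,-.2677,.1924
zo=z-.096
def sc(n,X):
    d=np.load(f"pics/{n}.npz");c=d["R"]@np.array(X)+d["t"];return c[:2]/c[2]*d["f"]+d["c"]
pts={"topend+":[x,y+.045,zo+.115],"brass_top_far":[x,y+.045,zo+.026],"tcp":[x,y,z],"botend+":[x,y+.045,zo],"topend-":[x,y-.125,zo+.115],"pegtip":[.539,-.2684,.175],"pegmid":[.584,-.269,.175],"pegroot":[.629,-.2697,.175]}
for k,v in pts.items(): print(k,np.round(proj("w3",v)),"scene",np.round((sc("scene2",v)-[110,90])*3.5),"top",np.round((sc("top2",v)-[320,100])*4))
```

```text
topend+ [280. 191.] scene [394. 131.] top [286. 400.]
brass_top_far [280. 151.] scene [405. 219.] top [248. 416.]
tcp [282. 276.] scene [361. 111.] top [361. 402.]
botend+ [280. 145.] scene [408. 242.] top [238. 420.]
topend- [286. 513.] scene [262. -13.] top [608. 393.]
pegtip [419. 258.] scene [278. 172.] top [347. 283.]
pegmid [510. 258.] scene [219. 202.] top [344. 203.]
pegroot [600. 257.] scene [160. 232.] top [342. 124.]
```

Run:
```python
from h import *
f0=np.array(bot.get_ft_force())
for X in (.525,.545,.565,.584):
    bot.servo_line([X,-.2684-.015*(X-.539),.190],rate=.08)
    f=np.array(bot.get_ft_force()); print(X,np.round(f-f0,1),bot.get_ft_torque())
    if np.linalg.norm(f-f0)>5: break
bot.hold(.2);print(bot.get_tcp_pos())
p=get_image("scene");cv2.imwrite("pics/s3.png",cv2.resize(p["image"][90:250,110:330],None,fx=3.5,fy=3.5)[:,:,::-1])
wrist("w4");print(bot.get_t())
```

```text
0.525 [-0.1  0.   0.1] [0.03725117 0.03908456 0.0270989 ]
0.545 [-0.3  0.9  0.8] [0.00812234 0.03927599 0.04807603]
0.565 [-1.3  0.8  0.9] [-0.00797688  0.03888939  0.01428555]
0.584 [0.1 0.7 0.6] [-0.02364789  0.01962558  0.02449794]
[ 0.58346698 -0.26899292  0.18983855]
13.35
```

View pics/s3.png

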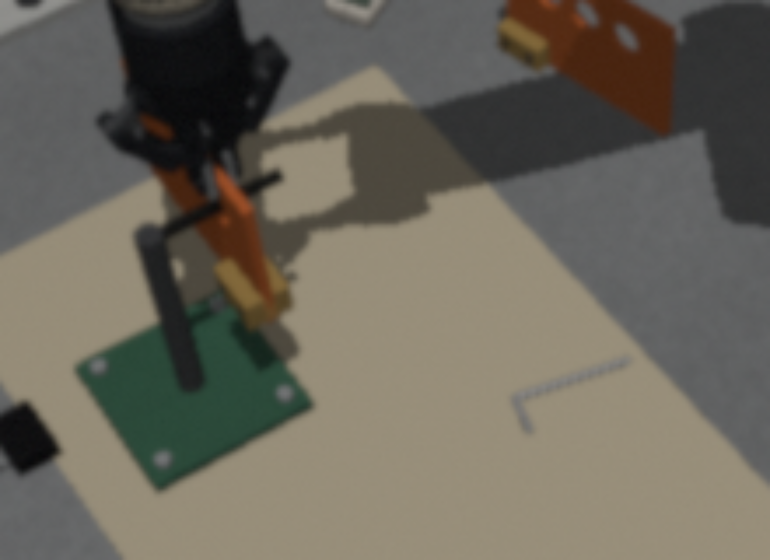

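View pics/w4.png

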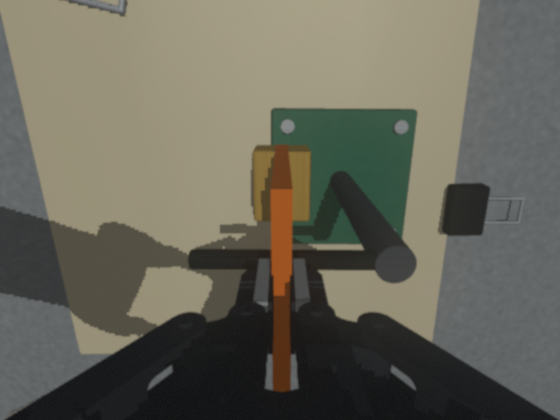

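The peg tip shows left of the board at (190,258) and its root right of it at (375,260), so the peg is through the hole. Next I lower until the peg takes the weight.

Run:
```python
from h import *
f0=np.array(bot.get_ft_force())
for Z in (.187,.185,.184,.183,.182,.181):
    bot.servo_line([.5835,-.269,Z],rate=.03); bot.hold(.1)
    f=np.array(bot.get_ft_force()); print(Z,np.round(f-f0,1),bot.get_tcp_pos()[2])
    if (f-f0)[2]>2.5: break
jaws.set_gripper(.03); print(bot.get_width()); bot.hold(.3)
jaws.set_gripper(.05)
p=get_image("scene");cv2.imwrite("pics/s4.png",cv2.resize(p["image"][90:250,110:330],None,fx=3.5,fy=3.5)[:,:,::-1])
wrist("w5");print(bot.get_t(),bot.get_ft_force())
```

```text
0.187 [-0.8  0.7 -0.7] 0.18685771529463277
0.185 [-0.9  0.4 -0.1] 0.1849518393146057
0.184 [-0.2  0.7 -1.3] 0.18398929336803738
0.183 [-0.5  1.3 -0.5] 0.18299199769491242
0.182 [-0.2  0.9  1.5] 0.18222119197794912
0.181 [-2.3  1.9  6.7] 0.1820089383208472
0.029744364942540735
16.5333 [-0.44354589  0.57334587 -0.16430694]
```

View pics/s4.png

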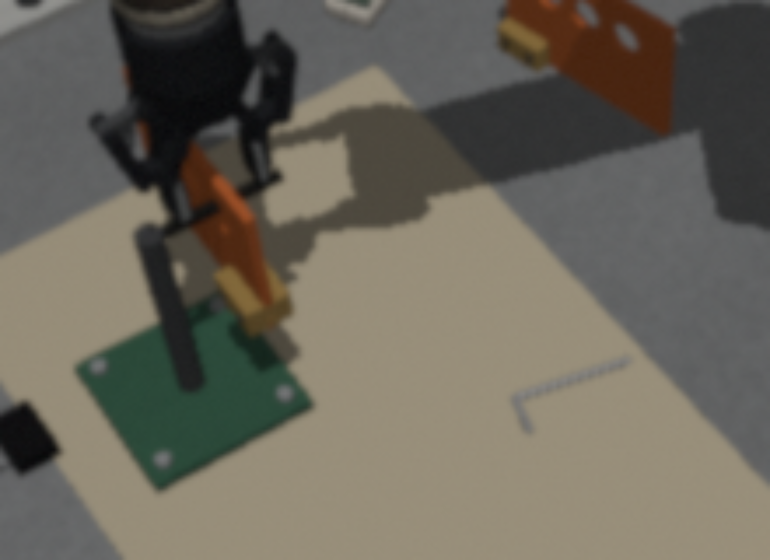

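View pics/w5.png

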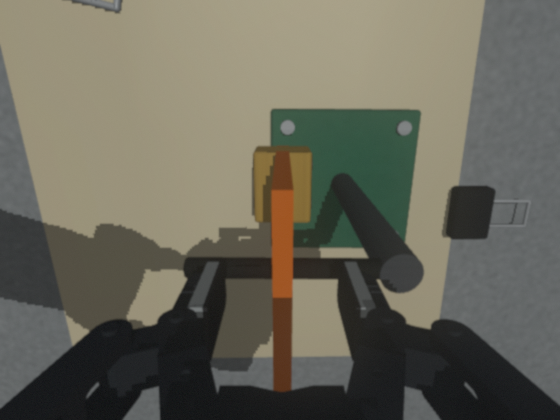

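It hangs level and the force reads zero. Now I retract straight up and check.

Run:
```python
from h import *
bot.servo_line([.5835,-.269,.30],rate=.12)
bot.servo_line([.5835,-.269,.42],rate=.2)
bot.move_to([.40,-.05,.42],quat(0));bot.hold(1)
for n in ("scene","top"):
    p=get_image(n);cv2.imwrite(f"pics/{n}5.png",p["image"][:,:,::-1])
    for q in ["carrier","grey_carrier","reel"]:
        for d in spotter.spot_in(q,p): print(n,q,round(d["p"],2),np.round(np.array(p["R"]).T@(np.array(d["centre"])-p["t"]),3))
a=cv2.imread("pics/scene5.png")[90:250,110:330];cv2.imwrite("pics/s5.png",cv2.resize(a,None,fx=3.5,fy=3.5))
wrist("w6")
print(bot.get_t())
```

```text
scene carrier 0.95 [ 0.224 -0.355  0.057]
scene carrier 0.57 [ 0.586 -0.28   0.151]
scene reel 0.85 [0.692 0.191 0.035]
top carrier 0.86 [ 0.227 -0.355  0.071]
top carrier 0.58 [ 0.582 -0.294  0.152]
top grey_carrier 0.92 [0.493 0.334 0.061]
top grey_carrier 0.7 [0.684 0.187 0.033]
top reel 0.87 [0.685 0.186 0.034]
20.975
```

View pics/s5.png

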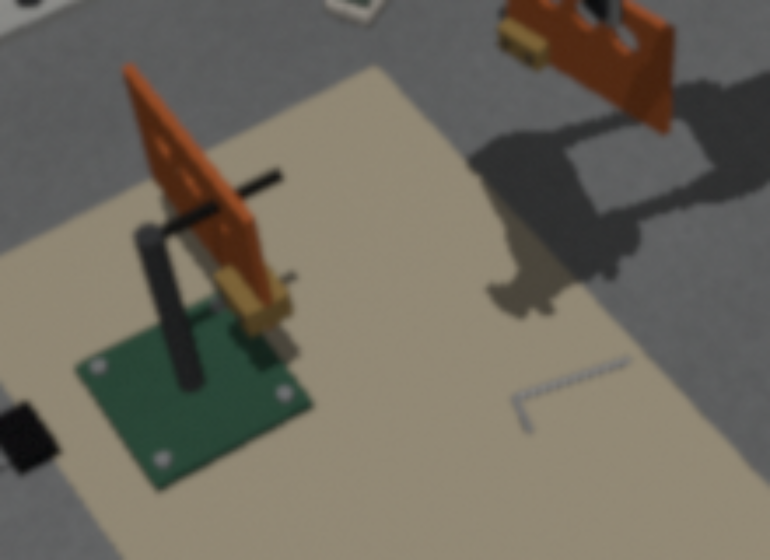

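View pics/top5.png

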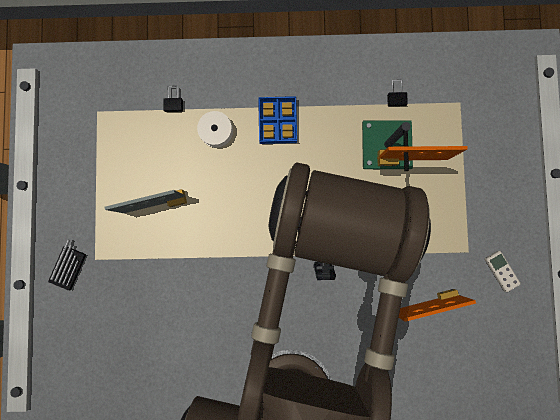

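Run:
```python
from h import *
d=np.load("pics/scene2.npz")
for t in (-5,0,5):
  for yy,zz in ((.045,.026),(-.125,.026),(.045,-.089)):
    a=np.radians(t);X=np.array([.5835,-.269+yy*np.cos(a)-zz*np.sin(a),.175+yy*np.sin(a)+zz*np.cos(a)])
    c=d["R"]@X+d["t"];print(t,np.round((c[:2]/c[2]*d["f"]+d["c"]-[110,90])*3.5))
p=get_image("scene");i0=cv2.imread("pics/scene5.png")[:,:,::-1];print(np.abs(p["image"].astype(int)-i0)[100:180,140:200].max())
```

```text
-5 [251. 223.]
-5 [121.  56.]
-5 [268. 320.]
0 [249. 217.]
0 [122.  65.]
0 [273. 325.]
5 [246. 211.]
5 [124.  75.]
5 [278. 328.]
10
```

Run:
```python
from h import *
bot.job_done();print(bot.get_t())
```

```text
the job is handed in; nothing more can be done
the job is handed in; nothing more can be done
```

The orange carrier that started farthest left now hangs on the peg by its brass-side (+40 mm) hole. I handed the job in at about 21 s. I pinched the board above that hole, ran it along the peg from the tip and lowered it until the peg took the weight. Then I let go and moved the arm clear.

**Level and position:** in the last scene picture the board's top corners lie within about 3 pixels (3.5× enlargement) of where a level board at the peg's middle would show. By that measure the tilt is only a degree or two.

**At rest:** a second scene picture showed no movement of the carrier beyond image noise.

**Bystanders:** the top camera finds the grey carrier and the white reel within about 4 mm of where they started, which is the spotter's own accuracy. The scene camera puts the reel about 5 mm off, still within its accuracy. It missed the grey carrier in the last picture, and the top camera also reported the reel a second time as a grey carrier. Both look like spotter errors, since the top picture shows both things in place.

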